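# Slide the handled sheet into the cooling rack

## Robot

A 6-joint arm with a two-finger parallel gripper is mounted at the origin on a cart in front of the work surface, level with it; the furniture and walls round the work are solid. World frame = base frame: x ahead of the robot, y to its left, z up, the work surface at z = 0. Lengths are in m, angles in degrees, forces in N, time in s.
With the tool pointing down it reaches from about 0.3 to 0.75 m from the base axis. Payload 8.5 kg.
Tool frame: the origin (TCP) lies at the very end of the fingers, on their centre line; the grasp point (between the pads) lies 19 mm behind it; z points along the fingers, y is the line along which they close (so a half turn about z gives the same grasp; the last joint's range is limited). The gripper opens to 85 mm and grips with 20 to 120 N. Pads are 22 mm wide; open, the fingers measure 114 mm over their backs; the gripper's body (76 mm by 85 mm) begins 54 mm behind the grasp point. The pads swing forward as they close: fully open they stand 13 mm farther back than shut.
Start: joints at [-12.336, 21.807, 74.336, -0, 83.858, -12.336], TCP at [0.55, 0, 0.231] pointing down, gripper open.
Joint ranges: [-178.18, 178.18], [-50.72, 133.34], [12.68, 142.11], [-81.47, 261.47], [9.98, 163.14], [-165.26, 165.26]. Speed limits (degrees/s): [136.94, 136.94, 180, 180, 180, 180].

## Interface

Orientations are given as a 3x3 rotation matrix whose columns are the frame's x, y, z axes.
In Python, from rig import observe, cams, ticket gives the robot as it stands.
- The arm moves only by the tool move_arm, never from a script. Its arguments are lists of equal length, an entry for each row: "jaw": the finger opening in cm, from 0 to 8.54; "dp": the shift along the tool's x, y, z in cm, a list of three; "turn": the turn, a rotation vector about the tool's x, y, z in rad, a list of three. In form: {"jaw": [jaw, ...], "dp": [[tx, ty, tz], ...], "turn": [[wx, wy, wz], ...]}. A call has 1 to 12 rows; each row shifts and turns the commanded pose from where the row before left it, along the tool's axes as they then stand; what a row does not reach is not made up. A row lasts 1/12 s, in which the tool goes at most 41.7 mm and 7.16 degrees, less where a joint would pass 70% of its speed; a pose out of reach is approached as far as the arm can. A call is refused whole if a number of a shift passes 4.17 or a number of a turn 0.125, either way. A call with a gripper value outside its range is refused whole. The fingers move at their own pace and stop on an object; "force" is the grip in N (left out, the last holds). Time passes only in rows, so rows that do not move let the fingers close. It gives the time, the measured TCP pose, the force, the opening and the grip force at its end, in the units of the state.
- observe(): the state, without advancing time (a new reading comes with each control period).
- cams.get_image(name): name is "scene" or "side" or "wrist"; returns (picture, depth): 480x640x3 uint8, red, green, blue; 480x640 float32, m along the optical axis (not along the pixel's ray), 0 where there is no reading.
- cams.calibration(name): a dict with "vertical_fov" (degrees; the focal length in pixels is half the picture's height over the tangent of half this angle, whatever the lens; pixels are square), "cx", "cy" (the principal point, pixels), "view" (4x4, takes a point from world to camera coordinates); the wrist camera has in their place "tool_from_camera" (4x4, takes a point from camera to tool coordinates, whose origin is the TCP and whose axes are the flange's). Camera axes: x right, y up, looking along -z (the intrinsics and any distortion apply to the point x, -y, -z); pixel columns grow to the right and rows downward; lengths in m; the calibration is good to about 2 mm. A picture is of the moment at which its call begins: read the wrist's pose just before it. calibration takes no time and is no camera call.
- ticket.close_job(): hands the job in; it is judged then, once.
Trained networks look in the newest picture that a camera, given by its name, has taken for a name from the list of things; names that differ only in an ending like _2 or _b are one class to them, and where a whole thing is asked for, a point or a joint stands for the part that bears it (a point fixed in the world has none). Each returns a list of dicts, best first, with "p" (0 to 1); they miss things now and then, are a little off and sometimes report something else, mostly with a low value. They report only what shows in the picture. A call takes as long as a camera call.
- cams.spot_in(camera, query): "box" ([centre column, centre row, width, height] as shares, 0 to 1, of the picture: columns of its width, rows of its height, round what is visible of it).
- cams.outline_of(camera, query): "mask" (480x640 bool, what is visible of it) and "box" ([centre column, centre row, width, height] as shares, 0 to 1, of the picture: columns of its width, rows of its height, round what is visible of it).
- cams.mark_of(camera, query): "location" ([column, row] as shares, 0 to 1, of the picture: columns of its width, rows of its height: a listed point, or the origin of a listed thing).
The state is a dict: "time_s": time; "q": joint angles; "qvel": joint speeds; "joint_efforts": joint torques, N m; "position": TCP position; "tool_rot": TCP orientation; "ft_force": force on the tool from outside, world axes, zero at the start; "wrist_torque": the same for the moment, N m; "grip_width": finger opening in m; "gripper_force": force on a finger pad.
Only numpy, scipy, OpenCV 4.12 (cv2) and the standard library are available. Lean on these libraries where they do the work, as an engineer would, in place of code of your own. Each camera call takes 0.05 s, during which the arm holds its last target. There are 200 camera calls.

## Task

Pick up the baking sheet by its upright handle and slide it into the cooling rack, on the pair of rails directly above the sheet that is already in there. Push it gently but fully home, until the stiff rubber-faced buffer at the back of the rack is pushed in as far as it goes, then let go and leave the sheet lying flat on its rails. Do not ram or force it against the rack, and do not disturb the other things on the worktop.

Things in the scene. Friction and masses are not known exactly. Their poses are not given: they have to be found in the camera images.
- sheet: Loose aluminium baking sheet, 0.15 to 0.3 kg, on the worktop. Pan 130 mm long (x), 150 wide (y), 4 thick, rim 9 high. Origin: centre of the pan's underside; +x to the leading edge (65 mm ahead) that enters the rack first; z up. Behind (-x) a flat tongue carries an upright black handle; only this sheet has one. Carried by it, the leading edge may sag a little.
- handle (a point): Middle of the sheet's handle, where to grip it: an upright black bar 34 mm long (sheet's x), 10 mm thick (sheet's y, the way to pinch), from 4 to 44 mm above the sheet's underside. The point lies at x = -135, y = 0, 27 mm above the underside; axes as the sheet's. The tongue under it is 30 mm wide and 4 mm thick.
- rack: Fixed steel cooling rack, 195 mm wide, 165 mm high over its origin, which is 0 to 30 mm above the worktop (adjustable legs). +x: the way sheets slide in, open front at -x; y across; z up. Four pairs of rails, ledge tops 25, 59, 93, 127 mm above the origin. A plain sheet without handle, 9 mm high, is fixed on the lowest pair; the other three pairs are empty.
- free_pair (a point): Middle (rack's x = y = 0) of the second rail pair from below, the one directly above the plain sheet, at the height of its ledge tops; axes as the rack's. A sheet fully home here has its origin at x = -21 to +19 mm, depending on where the rear bracket is clamped.
- buffer (a joint): Travel in m of the upright rubber-faced bar at the middle of the rack's back, 22 mm wide, at all three empty levels: 0 out, 0.008 in as far as it goes. It yields at about 6 N, stays where pushed (no spring), and stops dead after 8 mm. Its bracket is clamped anywhere within 40 mm of depth, so its end must be felt. Up to 14 N is gentle; 20 N is forcing it.
- canister: Green canister with a wooden lid, 107 mm across and 150 mm high, bystander; origin at the centre of its underside.
- mill: Small salt shaker, 44 mm across and 90 mm high, bystander; origin at the centre of its underside.
- mug: Clear glass cup with a loop handle, 103 x 136 x 88 mm, bystander; origin at the centre of its underside.
- mouth (a point): Front end of that same pair's ledges, on the middle line, at ledge-top height: x = -72 mm from free_pair (ledges end at +76 mm). Sloping, flared lead-ins stand 20 mm out in front of it. Upright webs leave 158 mm between them for the 150 mm sheet; the ledges reach in to 66 mm from the middle. Axes as the rack's.

How it is judged:
By the outcome, as a careful person would: the job done as asked, in the order asked, and still so for the second after the job is handed in, with the robot touching nothing.
It also fails if it takes over 53 s, if anything falls off the work surface, if the arm or the gripper's body presses on something with over 40 N, if the wrist force passes 120 N, or if a joint passes its speed limit or range.

## Working session

There is one attempt and no reset: what is moved stays moved. The work goes in short steps, Python scripts to look and compute and a tool call to move; the robot and the scene stay as the last step left them, time stands still between calls to the robot, and variables do not carry over. Pictures are saved under pics/ and viewed, at most 10 in all, crops included, and the job is handed in when it is done.

Besides the shell and the picture viewer there is one more tool, called after "Call:" as name(argument=value, ...), one argument or row to a line, values as JSON. move_arm: Moves the arm, as the interface text tells. Its arguments: {"type":"object","properties":{"jaw":{"type":"array","items":{"type":"number"}},"dp":{"type":"array","items":{"type":"array","items":{"type":"number"}}},"turn":{"type":"array","items":{"type":"array","items":{"type":"number"}}},"force":{"type":"number"}},"required":["jaw","dp","turn"]}

```bash
ls; mkdir -p pics
cat > h.py <<'E'
import numpy as np, cv2
from rig import observe, cams, ticket
def K(c):
    k=cams.calibration(c); return 240/np.tan(np.radians(k["vertical_fov"]/2)),k["cx"],k["cy"],k
def T(c):
    k=cams.calibration(c)
    if c!="wrist": return np.linalg.inv(np.array(k["view"]))
    s=observe(); M=np.eye(4); M[:3,:3]=s["tool_rot"]; M[:3,3]=s["position"]; return M@np.array(k["tool_from_camera"])
def grid(c,d,M):
    f,cx,cy,_=K(c); v,u=np.mgrid[:480,:640]
    P=np.stack([(u-cx)/f*d,-(v-cy)/f*d,-d,np.ones_like(d)],-1)
    return (P@M.T)[...,:3]
def snap(c):
    M=T(c); im,d=cams.get_image(c); return im,d,grid(c,d,M)
E
python3 - <<'E'
from h import *
np.set_printoptions(precision=4,suppress=True)
print({k:v for k,v in cams.calibration("scene").items()})
print({k:v for k,v in cams.calibration("wrist").items()})
ims=[]
for c in("scene","side"):
    im,d,P=snap(c); ims.append(im); np.savez(f"/tmp/{c}.npz",im=im,d=d,P=P)
    for q in("sheet","handle","rack","free_pair","mouth","canister","mill","mug","buffer"):
        for r in cams.mark_of(c,q)[:2]:
            u,v=np.array(r["location"])*[640,480]
            print(c,q,round(r["p"],2),int(u),int(v),P[min(int(v),479),min(int(u),639)])
    cv2.imwrite(f"pics/{c}.png",im[...,::-1])
E
```

```text
pics
{'vertical_fov': 47.950651811166715, 'cx': 327.15351066466303, 'cy': 240.66801561173114, 'view': array([[ 0.6165, -0.7873, -0.0124, -0.3067],
       [ 0.409 ,  0.3067,  0.8595, -0.3131],
       [-0.6728, -0.5349,  0.5111, -1.1442],
       [ 0.    ,  0.    ,  0.    ,  1.    ]])}
{'vertical_fov': 69.34570085424502, 'cx': 314.34237405774036, 'cy': 240.43275928441741, 'tool_from_camera': array([[ 0.0001,  0.9506,  0.3103,  0.0794],
       [ 1.    , -0.0003,  0.0007,  0.0009],
       [ 0.0007,  0.3103, -0.9506, -0.1428],
       [ 0.    ,  0.    ,  0.    ,  1.    ]])}
scene sheet 0.72 271 264 [0.4608 0.1754 0.0047]
scene sheet 0.44 230 244 [0.4307 0.3082 0.038 ]
scene handle 0.64 228 247 [0.4314 0.3198 0.0231]
scene rack 0.75 393 307 [ 0.4397 -0.2444  0.0593]
scene free_pair 0.71 203 232 [0.4594 0.4658 0.0111]
scene free_pair 0.6 396 292 [ 0.3759 -0.2862  0.1589]
scene mouth 0.64 370 277 [ 0.3913 -0.2083  0.1572]
scene mouth 0.28 229 246 [0.4284 0.311  0.0312]
scene canister 0.74 342 240 [0.6524 0.0648 0.033 ]
scene mill 0.95 440 355 [ 0.3926 -0.3966  0.0276]
scene mill 0.16 231 244 [0.4334 0.3071 0.0371]
scene mug 0.88 203 230 [0.4512 0.4533 0.0264]Traceback (most recent call last):
  File "<stdin>", line 9, in <module>
ValueError: it knows: canister, free_pair, handle, mill, mouth, mug, rack, sheet
```

Run:
```python
from h import *
np.set_printoptions(precision=4,suppress=True)
z=np.load("/tmp/scene.npz"); cv2.imwrite("pics/scene.png",z["im"][...,::-1])
for c in("side",):
    im,d,P=snap(c); np.savez(f"/tmp/{c}.npz",im=im,d=d,P=P)
    for q in("sheet","handle","rack","free_pair","mouth"):
        for r in cams.mark_of(c,q)[:2]:
            u,v=np.array(r["location"])*[640,480]
            print(c,q,round(r["p"],2),int(u),int(v),P[min(int(v),479),min(int(u),639)])
    cv2.imwrite(f"pics/{c}.png",im[...,::-1])
```

```text
side sheet 0.77 272 259 [0.4696 0.1587 0.0006]
side handle 0.75 249 235 [0.4447 0.2908 0.0364]
side handle 0.17 337 308 [ 0.4558 -0.2711  0.0529]
side rack 0.88 336 308 [ 0.453  -0.2714  0.0537]
side free_pair 0.98 336 286 [ 0.5056 -0.1758  0.0547]
side mouth 0.75 321 272 [ 0.3861 -0.3214  0.1794]
```

View pics/scene.png

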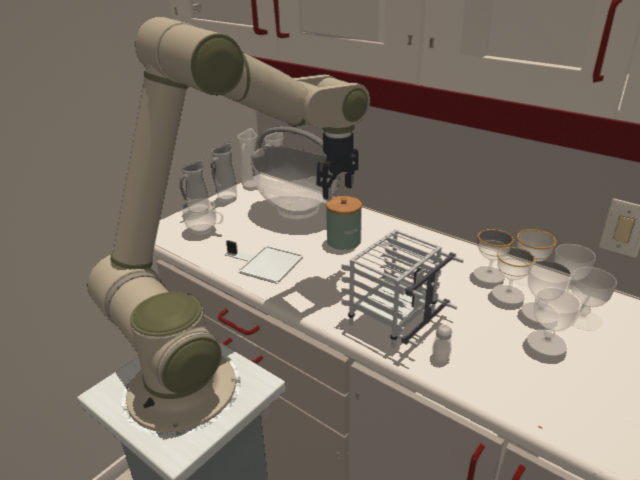

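View pics/side.png

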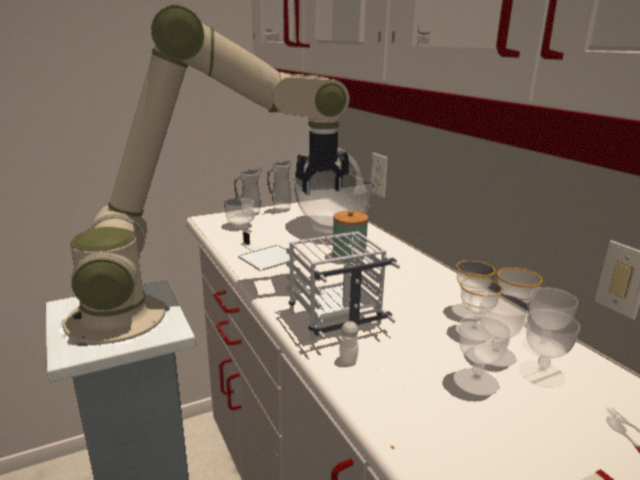

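The scene shows the sheet near (271,264) with its handle at (230,246), and the rack at about (395,290) with its open front facing the sheet. The side view agrees: handle (247,237), rack (337,280), mill (348,340). Next I'll measure the rack from the point clouds.

Run:
```python
from h import *
np.set_printoptions(precision=4,suppress=True)
s=observe();print(s["tool_rot"],s["position"])
C=np.concatenate([np.load(f"/tmp/{c}.npz")["P"].reshape(-1,3) for c in("scene","side")])
R=C[(C[:,0]>.3)&(C[:,0]<.65)&(C[:,1]<-.05)&(C[:,1]>-.42)&(C[:,2]>.03)&(C[:,2]<.23)]
print(np.histogram(R[:,2],bins=np.arange(.03,.23,.005)))
t=R[R[:,2]>.15]; print(len(t),cv2.minAreaRect(t[:,:2].astype(np.float32)),np.percentile(t[:,2],[50,90,98]))
H=np.full((250,400,3),0,np.uint8)
def draw(A,col):
    for x,y,z in A:
        r=int((x-.3)/.001);c=int((.4-y)/.002)
# top view picture, 0.5px/mm*2
W=np.zeros((500,800,3),np.uint8)
A=C[(C[:,2]>.008)&(C[:,2]<.24)]
for x,y,z in A[np.argsort(A[:,2])]:
    r=int((.7-x)*1000);c=int((.4-y)*1000)
    if 0<=r<500 and 0<=c<800: cv2.circle(W,(c,r),1,tuple(int(k) for k in cv2.applyColorMap(np.uint8([[min(255,z*1200)]]),cv2.COLORMAP_JET)[0,0]),-1)
cv2.imwrite("pics/top.png",W)
```

```text
[[ 0.0001  1.     -0.    ]
 [ 1.     -0.0001 -0.    ]
 [-0.     -0.     -1.    ]] [ 0.55   -0.      0.2313]
(array([ 244,  496,  663,  489, 1348, 1280,  477,  179,  171,  175,  473,
        519,  372,  268,  112,   96,  114,  483,  394,  394,  218,  104,
        101,  162,  487,  367,  389,  277,  382,  576,  435, 1195,  715,
          7,    0,    0,    0,    0,    0]), array([0.03 , 0.035, 0.04 , 0.045, 0.05 , 0.055, 0.06 , 0.065, 0.07 ,
       0.075, 0.08 , 0.085, 0.09 , 0.095, 0.1  , 0.105, 0.11 , 0.115,
       0.12 , 0.125, 0.13 , 0.135, 0.14 , 0.145, 0.15 , 0.155, 0.16 ,
       0.165, 0.17 , 0.175, 0.18 , 0.185, 0.19 , 0.195, 0.2  , 0.205,
       0.21 , 0.215, 0.22 , 0.225]))
4830 ((0.46943849325180054, -0.24572601914405823), (0.21894867718219757, 0.19697695970535278), 87.39897918701172) [0.1794 0.1908 0.193 ]
```

View pics/top.png

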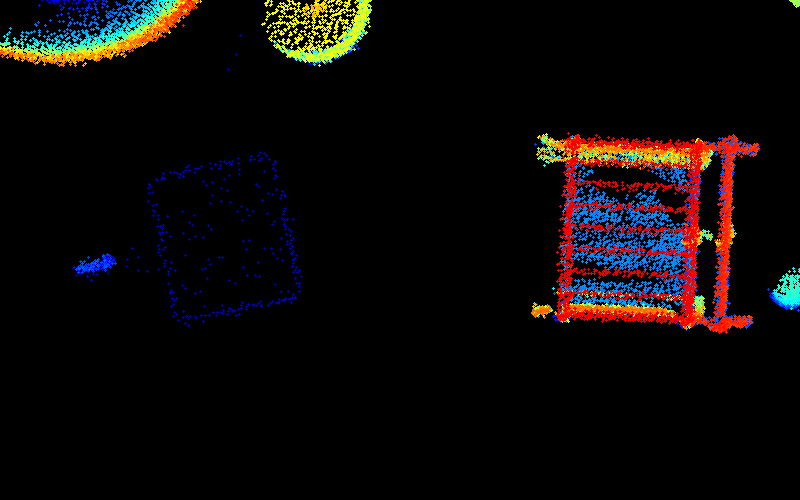

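Top-down cloud (col = (0.4−y)·1000, row = (0.7−x)·1000): sheet centred near (222,238) with its handle at (95,265), rack spanning cols 535–697 with the rear bracket at col 728. Next I'll look at the rack from close by.

Call:
move_arm(
  jaw=[8.5, 8.5, 8.5, 8.5, 8.5, 8.5, 8.5, 8.5, 8.5, 8.5],
  dp=[
    [-1.75, -1.1, -1.25],
    [-1.75, -1.1, -1.25],
    [-1.75, -1.1, -1.25],
    [-1.75, -1.1, -1.25],
    [-1.75, -1.1, -1.25],
    [-1.75, -1.1, -1.25],
    [-1.75, -1.1, -1.25],
    [-1.75, -1.1, -1.25],
    [0, 0, 0],
    [0, 0, 0],
  ],
  turn=[
    [0, 0, 0],
    [0, 0, 0],
    [0, 0, 0],
    [0, 0, 0],
    [0, 0, 0],
    [0, 0, 0],
    [0, 0, 0],
    [0, 0, 0],
    [0, 0, 0],
    [0, 0, 0],
  ],
)

```text
time_s: 1.58
position: [0.4619, -0.1405, 0.3317]
tool_rot: [[0.002, 1.0, 0.001], [1.0, -0.002, -0.0], [-0.0, 0.001, -1.0]]
ft_force: [0.4, 0.6, -0.6]
grip_width: 0.0851
gripper_force: 0.0
```

Run:
```python
from h import *
np.set_printoptions(precision=4,suppress=True)
im,d,P=snap("wrist"); np.savez("/tmp/w1.npz",im=im,d=d,P=P)
cv2.imwrite("pics/w1.png",im[...,::-1]); print(observe()["position"],observe()["qvel"])
for q in("rack","free_pair","mouth"):
  for r in cams.mark_of("wrist",q)[:2]:
    u,v=np.array(r["location"])*[640,480]; f,cx,cy,_=K("wrist"); M=T("wrist")
    ray=M[:3,:3]@np.array([(u-cx)/f,-(v-cy)/f,-1]); z=.027 if q=="rack" else .086
    print(q,r["p"],int(u),int(v),M[:3,3]+ray*(z-M[2,3])/ray[2])
C=P.reshape(-1,3);C=C[(d.ravel()>0)]
R=C[(C[:,0]>.3)&(C[:,0]<.65)&(C[:,1]<-.05)&(C[:,1]>-.42)&(C[:,2]>.0)&(C[:,2]<.23)]
print(np.histogram(R[:,2],bins=np.arange(.0,.21,.004))[0])
W=np.zeros((600,640,3),np.uint8)
for x,y,z in R[np.argsort(R[:,2])]:
    r=int((.62-x)*2000);c=int((-.08-y)*2000)
    if 0<=r<600 and 0<=c<640: cv2.circle(W,(c,r),1,tuple(int(k) for k in cv2.applyColorMap(np.uint8([[min(255,z*1200)]]),cv2.COLORMAP_JET)[0,0]),-1)
cv2.imwrite("pics/top2.png",W)
```

```text
[ 0.462  -0.1398  0.3311] [ 1.1635  0.6907  0.5608  0.0085 -0.0975 -0.1014]
rack 0.56 320 252 [ 0.4712 -0.2225  0.027 ]
free_pair 0.71 321 270 [ 0.4719 -0.2248  0.086 ]
[17479    22    27    27    27    25    33    41    70   210   492   532
   190  6355  1881   315    10    20    29   195   215   971    73    40
    62    32    30    81   251  1230   227    49    82    48    59    66
   294   589  2621   400   532  1104   436   566  1230   835  1060  6295
   760     0     0     0]
```

View pics/w1.png

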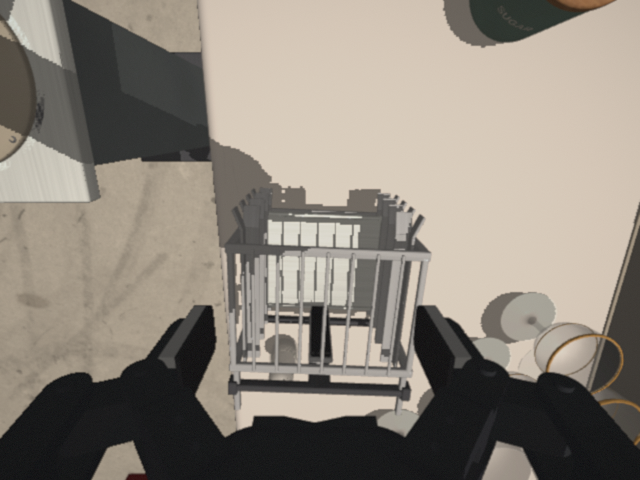

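View pics/top2.png

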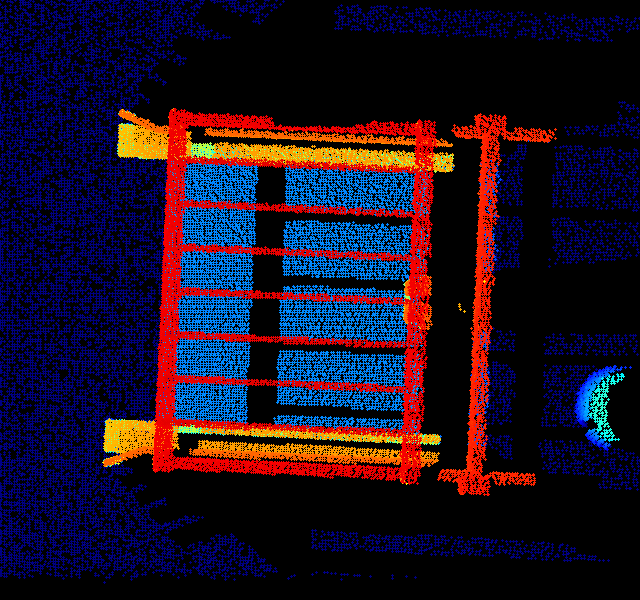

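The wrist view shows the rack at (320,300): open front toward the top of the picture, buffer bar at (320,335). Its cloud gives a yaw of about 3°. I'll refine that numerically, then go to the handle.

Run:
```python
from h import *
from scipy.optimize import minimize_scalar
np.set_printoptions(precision=4,suppress=True)
z=np.load("/tmp/w1.npz");C=z["P"].reshape(-1,3)
R=C[(C[:,0]>.36)&(C[:,0]<.58)&(C[:,1]<-.12)&(C[:,1]>-.36)]
top=R[(R[:,2]>.183)&(R[:,1]>-.3)]
def rot(a,A):
    ex=np.array([np.sin(a),-np.cos(a)]); ey=np.array([np.cos(a),np.sin(a)])  # rack x ~ -y world ; rack y = z cross x
    return A[:,:2]@ex,A[:,:2]@ey
def cost(a):
    u,v=rot(a,top); return -(np.histogram(v,bins=np.arange(.3,.7,.001))[0]**2.).sum()-(np.histogram(u,bins=np.arange(0,.5,.001))[0]**2.).sum()
g=np.radians(np.arange(-8,8,.1)); a=g[np.argmin([cost(x) for x in g])]; print("yaw a",np.degrees(a))
for lo,hi in((.05,.058),(.08,.092),(.112,.124),(.146,.160),(.183,.197)):
    A=R[(R[:,2]>lo)&(R[:,2]<hi)]; u,v=rot(a,A); print(lo,len(A),np.median(A[:,2]),"x",np.percentile(u,[.5,2,50,98,99.5]),"y",np.percentile(v,[.5,2,50,98,99.5]))
A=R[(R[:,2]>.146)&(R[:,2]<.160)]; u,v=rot(a,A)
h,e=np.histogram(v,bins=np.arange(.34,.6,.003)); print([(round(b,3),n) for b,n in zip(e,h) if n>10])
h,e=np.histogram(u,bins=np.arange(.1,.36,.004)); print([(round(b,3),n) for b,n in zip(e,h) if n>5])
A=R[(R[:,2]>.06)&(R[:,2]<.17)];u,v=rot(a,A);k=abs(v-.46)<.05
h,e=np.histogram(u[k],bins=np.arange(.1,.36,.004)); print("buf",[(round(b,3),n) for b,n in zip(e,h) if n>5])
```

```text
yaw a -2.842170943040401e-14
0.05 7880 0.055274392346955664 x [0.1571 0.1642 0.2278 0.2883 0.2916] y [0.4014 0.4044 0.4724 0.5412 0.5447]
0.08 1106 0.0851366783260393 x [0.1342 0.1399 0.2184 0.2991 0.3042] y [0.3898 0.3987 0.5383 0.5476 0.5621]
0.112 1708 0.11899459559172515 x [0.1333 0.1354 0.2187 0.2999 0.3051] y [0.3907 0.3983 0.5387 0.5539 0.5614]
0.146 3807 0.15318334565396863 x [0.1339 0.1372 0.2107 0.2999 0.3171] y [0.3821 0.3898 0.4741 0.558  0.5623]
0.183 8145 0.18957508692106523 x [0.1578 0.1594 0.2138 0.2935 0.2957] y [0.3814 0.3836 0.471  0.5603 0.5625]
[(np.float64(0.379), np.int64(17)), (np.float64(0.382), np.int64(18)), (np.float64(0.385), np.int64(18)), (np.float64(0.388), np.int64(76)), (np.float64(0.391), np.int64(262)), (np.float64(0.394), np.int64(352)), (np.float64(0.397), np.int64(225)), (np.float64(0.4), np.int64(307)), (np.float64(0.403), np.int64(316)), (np.float64(0.406), np.int64(173)), (np.float64(0.409), np.int64(22)), (np.float64(0.454), np.int64(11)), (np.float64(0.457), np.int64(19)), (np.float64(0.46), np.int64(22)), (np.float64(0.463), np.int64(27)),
[... 1620 characters left out ...]
float64(0.264), np.int64(73)), (np.float64(0.268), np.int64(69)), (np.float64(0.272), np.int64(73)), (np.float64(0.276), np.int64(62)), (np.float64(0.28), np.int64(206)), (np.float64(0.284), np.int64(85)), (np.float64(0.288), np.int64(123)), (np.float64(0.292), np.int64(63)), (np.float64(0.296), np.int64(60)), (np.float64(0.3), np.int64(34)), (np.float64(0.304), np.int64(17)), (np.float64(0.316), np.int64(17))]
buf [(np.float64(0.16), np.int64(58)), (np.float64(0.164), np.int64(53)), (np.float64(0.28), np.int64(569)), (np.float64(0.284), np.int64(217)), (np.float64(0.288), np.int64(238)), (np.float64(0.292), np.int64(85)), (np.float64(0.316), np.int64(190)), (np.float64(0.32), np.int64(18))]
```

Call:
move_arm(
  jaw=[8.5, 8.5, 8.5, 8.5, 8.5, 8.5, 8.5, 8.5, 8.5, 8.5, 8.5, 8.5],
  dp=[
    [3.6, -0.2, 0.9],
    [3.6, -0.2, 0.9],
    [3.6, -0.2, 0.9],
    [3.6, -0.2, 0.9],
    [3.6, -0.2, 0.9],
    [3.6, -0.2, 0.9],
    [3.6, -0.2, 0.9],
    [3.6, -0.2, 0.9],
    [3.6, -0.2, 0.9],
    [3.6, -0.2, 0.9],
    [3.6, -0.2, 0.9],
    [3.6, -0.2, 0.9],
  ],
  turn=[
    [0, 0, 0],
    [0, 0, 0],
    [0, 0, 0],
    [0, 0, 0],
    [0, 0, 0],
    [0, 0, 0],
    [0, 0, 0],
    [0, 0, 0],
    [0, 0, 0],
    [0, 0, 0],
    [0, 0, 0],
    [0, 0, 0],
  ],
)

```text
time_s: 2.78
position: [0.437, 0.2945, 0.2224]
tool_rot: [[-0.001, 1.0, -0.001], [1.0, 0.001, -0.0], [-0.0, -0.001, -1.0]]
ft_force: [1.2, 0.5, -0.4]
grip_width: 0.0849
gripper_force: 0.0
```

Run:
```python
from h import *
from scipy.ndimage import gaussian_filter1d as gf
np.set_printoptions(precision=4,suppress=True)
z=np.load("/tmp/w1.npz");C=z["P"].reshape(-1,3)
R=C[(C[:,0]>.36)&(C[:,0]<.58)&(C[:,1]<-.12)&(C[:,1]>-.34)]
def rot(a,A):
    ex=np.array([np.sin(a),-np.cos(a)]); ey=np.array([np.cos(a),np.sin(a)])
    return A[:,:2]@ex,A[:,:2]@ey
g=np.radians(np.arange(-8,8,.1))
def yaw(A): return g[np.argmax([(gf(np.histogram(rot(x,A)[1],bins=np.arange(.3,.7,.0005))[0].astype(float),3)**2).sum() for x in g])]
s=R[(R[:,2]>.183)&(R[:,1]<-.18)&(R[:,1]>-.275)]; a1=yaw(s)
s2=R[(R[:,2]>.146)&(R[:,2]<.160)&(R[:,1]<-.18)&(R[:,1]>-.275)]; a2=yaw(s2); print(np.degrees([a1,a2]))
a=a1; ex=np.array([np.sin(a),-np.cos(a)]); ey=np.array([np.cos(a),np.sin(a)])
for lo,hi in((.08,.092),(.112,.124),(.146,.160),(.183,.197)):
    A=R[(R[:,2]>lo)&(R[:,2]<hi)]; u,v=rot(a,A); k=u<.3
    L=v[(v<.45)];Rr=v[v>.5]
    print(lo,np.median(A[:,2]),"x",np.percentile(u,[.5,50,99.5]),"y",np.percentile(L,[1,99]),np.percentile(Rr,[1,99]))
# sheet
im,d,P=snap("wrist"); cv2.imwrite("pics/w2.png",im[...,::-1]); np.savez("/tmp/w2.npz",im=im,P=P)
print(observe()["position"])
Q=P.reshape(-1,3)
h=Q[(Q[:,2]>.035)&(Q[:,2]<.055)&(abs(Q[:,0]-.435)<.06)&(abs(Q[:,1]-.305)<.05)]
print("handle",len(h),cv2.minAreaRect(h[:,:2].astype(np.float32)),np.median(h,0))
for q in("handle","sheet"):
  for r in cams.outline_of("wrist",q)[:1]:
    m=r["mask"]; A=P[m]; A=A[A[:,2]>.002]; print(q,r["p"],m.sum(),np.array(r["box"])*[640,480,640,480],cv2.minAreaRect(A[:,:2].astype(np.float32)),np.percentile(A[:,2],[5,50,95]))
```

```text
[-2.7 -2.7]
0.08 0.0851366783260393 x [0.1139 0.1963 0.2792] y [0.3956 0.4158] [0.5479 0.5681]
0.112 0.11899459559172515 x [0.1141 0.1954 0.2798] y [0.3962 0.4158] [0.5478 0.5672]
0.146 0.15318334565396863 x [0.1141 0.1882 0.295 ] y [0.3935 0.416 ] [0.5479 0.5705]
0.183 0.18957508692106523 x [0.1386 0.1918 0.2712] y [0.3926 0.4487] [0.5015 0.5711]
[0.4356 0.2991 0.2204]
handle 376 ((0.43766480684280396, 0.30842965841293335), (0.010009474121034145, 0.03394216299057007), 11.300339698791504) [0.4376 0.3097 0.0438]
handle 0.98 15691 [334.4   264.432 149.184 194.304] ((0.45107337832450867, 0.24156486988067627), (0.1507985144853592, 0.26447102427482605), 11.997803688049316) [0.0032 0.0045 0.0097]
```

View pics/w2.png

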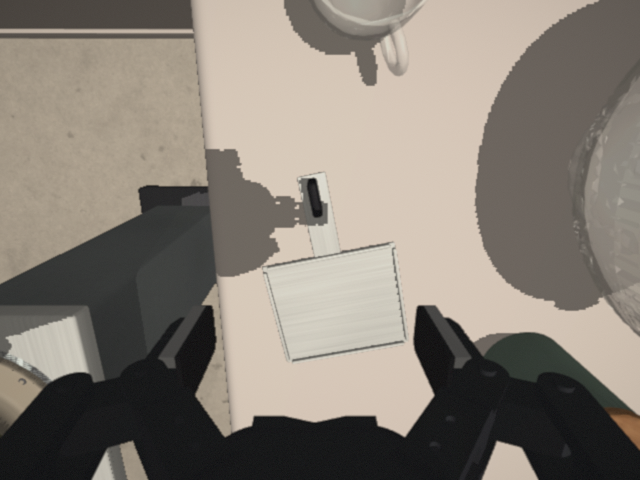

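The view shows the handle at (315,197) on its tongue, with the pan centred near (338,300). The sheet is yawed +11.8° and the rack −2.7°, with the free ledges at z≈0.085. Next I'll align and descend.

Call:
move_arm(
  jaw=[8.5, 8.5, 8.5, 8.5, 8.5, 8.5, 8.5],
  dp=[
    [0.5, 0.1, 2.0],
    [0.5, 0.1, 2.5],
    [0, 0, 2.5],
    [0, 0, 2.5],
    [0, 0, 2.5],
    [0, 0, 2],
    [0, 0, 0],
  ],
  turn=[
    [0, 0, -0.1],
    [0, 0, -0.106],
    [0, 0, 0],
    [0, 0, 0],
    [0, 0, 0],
    [0, 0, 0],
    [0, 0, 0],
  ],
)

```text
time_s: 3.52
position: [0.4378, 0.3008, 0.0801]
tool_rot: [[-0.204, 0.979, -0.006], [0.979, 0.204, -0.003], [-0.001, -0.007, -1.0]]
ft_force: [0.1, -0.5, 0.0]
grip_width: 0.0849
gripper_force: 0.0
```

Run:
```python
from h import *
np.set_printoptions(precision=4,suppress=True)
im,d,P=snap("wrist"); s=observe(); print(s["position"],np.degrees(np.arctan2(-s["tool_rot"][0][0],s["tool_rot"][1][0])))
Q=P.reshape(-1,3)
h=Q[(Q[:,2]>.035)&(Q[:,2]<.055)&(abs(Q[:,0]-.437)<.03)&(abs(Q[:,1]-.308)<.03)]
print("handle",len(h),cv2.minAreaRect(h[:,:2].astype(np.float32)),np.median(h,0))
M=np.array(s["tool_rot"]);print("handle in tool cm",100*M.T@(np.median(h,0)-s["position"]))
```

```text
[0.4388 0.3013 0.0822] 11.77264349953898
handle 1009 ((0.4378301501274109, 0.30913046002388), (0.009641294367611408, 0.03344489261507988), 11.722145080566406) [0.4374 0.3111 0.0437]
handle in tool cm [0.9962 0.0694 3.8506]
```

Call:
move_arm(
  jaw=[8.5, 8.5, 8.5, 8.5, 8.5, 8.5, 0.5, 0.5, 0.5, 0.5, 0.5, 0.5],
  dp=[
    [0.85, 0.1, 0.5],
    [0, 0, 2.0],
    [0, 0, 2.0],
    [0, 0, 1.6],
    [0, 0, 1.0],
    [0, 0, 0],
    [0, 0, 0],
    [0, 0, 0],
    [0, 0, 0],
    [0, 0, 0],
    [0, 0, 0],
    [0, 0, 0],
  ],
  turn=[
    [0, 0, 0],
    [0, 0, 0],
    [0, 0, 0],
    [0, 0, 0],
    [0, 0, 0],
    [0, 0, 0],
    [0, 0, 0],
    [0, 0, 0],
    [0, 0, 0],
    [0, 0, 0],
    [0, 0, 0],
    [0, 0, 0],
  ],
  force=100,
)

```text
time_s: 4.57
position: [0.4388, 0.3106, 0.0127]
tool_rot: [[-0.204, 0.979, 0.0], [0.979, 0.204, 0.0], [0.0, 0.0, -1.0]]
ft_force: [-2.2, 0.4, -0.1]
grip_width: 0.012
gripper_force: 0.4
```

Call:
move_arm(
  jaw=[0.5, 0.5, 0.5, 0.5],
  dp=[
    [0, 0, 0],
    [0, 0, 0],
    [0, 0, 0],
    [0, 0, 0],
  ],
  turn=[
    [0, 0, 0],
    [0, 0, 0],
    [0, 0, 0],
    [0, 0, 0],
  ],
)

```text
time_s: 4.9
position: [0.4389, 0.3107, 0.0129]
tool_rot: [[-0.205, 0.979, 0.001], [0.979, 0.205, 0.0], [0.0, 0.001, -1.0]]
ft_force: [-1.3, -0.6, 6.3]
grip_width: 0.0085
gripper_force: 98.3
```

Call:
move_arm(
  jaw=[0.5, 0.5, 0.5, 0.5, 0.5, 0.5, 0.5, 0.5, 0.5, 0.5, 0.5, 0.5],
  dp=[
    [0, 0, -0.5],
    [0, 0, -1.2],
    [0, 0, -1.8],
    [0, 0, -2.0],
    [0, 0, -2.0],
    [0, 0, -1.3],
    [0, 0, -0.5],
    [0, 0, 0],
    [0, 0, 0],
    [0, 0, 0],
    [0, 0, 0],
    [0, 0, 0],
  ],
  turn=[
    [0, 0, 0],
    [0, 0, 0],
    [0, 0, 0],
    [0, 0, 0],
    [0, 0, 0],
    [0, 0, 0.03],
    [0, 0, 0.05],
    [0, 0, 0.06],
    [0, 0, 0.06],
    [0, 0, 0.04],
    [0, 0, 0.013],
    [0, 0, 0],
  ],
)

```text
time_s: 5.9
position: [0.4385, 0.3106, 0.1053]
tool_rot: [[0.047, 0.999, -0.0], [0.999, -0.047, -0.0], [-0.0, -0.0, -1.0]]
ft_force: [-0.6, 0.8, -1.7]
grip_width: 0.0088
gripper_force: 97.4
```

Call:
move_arm(
  jaw=[0.5, 0.5, 0.5, 0.5, 0.5, 0.5, 0.5, 0.5, 0.5, 0.5, 0.5, 0.5],
  dp=[
    [-0.8, 0.2, 0],
    [-1.8, 0.5, 0],
    [-2.6, 0.7, 0],
    [-2.8, 0.73, 0],
    [-2.8, 0.73, 0],
    [-2.8, 0.73, 0],
    [-2.8, 0.73, 0],
    [-2.6, 0.7, 0],
    [-1.8, 0.5, 0],
    [-1.0, 0.25, 0],
    [-0.6, 0.06, 0],
    [0, 0, 0],
  ],
  turn=[
    [0, 0, 0],
    [0, 0, 0],
    [0, 0, 0],
    [0, 0, 0],
    [0, 0, 0],
    [0, 0, 0],
    [0, 0, 0],
    [0, 0, 0],
    [0, 0, 0],
    [0, 0, 0],
    [0, 0, 0],
    [0, 0, 0],
  ],
)

```text
time_s: 6.9
position: [0.4863, 0.0834, 0.1053]
tool_rot: [[0.048, 0.999, -0.0], [0.999, -0.048, 0.0], [0.0, -0.0, -1.0]]
ft_force: [0.7, -0.1, -2.3]
grip_width: 0.0086
gripper_force: 97.5
```

```bash
cat > look.py <<'E'
from h import *
import sys
np.set_printoptions(precision=4,suppress=True)
a=np.radians(-2.7); ex=np.array([np.sin(a),-np.cos(a)]); ey=np.array([np.cos(a),np.sin(a)]); O=np.array([.4719,-.2270])
s=observe(); M=np.array(s["tool_rot"]); print(s["time_s"],s["position"],"yaw",np.degrees(np.arctan2(-M[0,0],M[1,0])),"F",s["ft_force"],"T",s["wrist_torque"])
p=np.array(s["position"][:2])-O; print("tcp rack x,y",p@ex,p@ey)
im,d,P=snap("wrist"); n=sys.argv[1]; cv2.imwrite(f"pics/{n}.png",im[...,::-1]); np.savez(f"/tmp/{n}.npz",im=im,P=P,d=d)
Q=P[d>0]; x=(Q[:,:2]-O)@ex; y=(Q[:,:2]-O)@ey
tx=p@ex
# sheet: pan spans tcp+71..tcp+201
k=(x>tx+.05)&(x<tx+.215)&(abs(y)<.11)&(Q[:,2]>.07)&(Q[:,2]<.14)
print(k.sum())
q=np.c_[x,y,Q[:,2]][k]
print("x",np.percentile(q[:,0],[.5,99.5]),"y",np.percentile(q[:,1],[.5,99.5]),cv2.minAreaRect(q[:,:2].astype(np.float32)))
i=(q[:,0]>tx+.085)&(q[:,0]<tx+.185)&(abs(q[:,1])<.06); A=np.c_[q[i,0]-tx,q[i,1],np.ones(i.sum())]
for _ in range(3):
    c=np.linalg.lstsq(A,q[i,2],rcond=None)[0]; r=abs(A@c-q[i,2]); j=r<np.median(r)*3+1e-4; A=A[j]; i=np.where(i)[0][j] if i.dtype==bool else i[j]
print("pan top z at handle",c[2],"at lead",c[2]+.2*c[0],"slopes deg",np.degrees(c[:2]))
E
python3 look.py w3
```

```text
6.9 [0.4863 0.0834 0.1053] yaw -2.7371390999556877 F [ 0.6634 -0.0751 -2.3095] T [ 0.2277 -0.0017  0.0243]
tcp rack x,y -0.31076968292087065 -0.00022167363880018463
1359
x [-0.2602 -0.2172] y [-0.0724  0.0737] ((-0.23742049932479858, 0.00012833625078201294), (0.046666260808706284, 0.1481555551290512), 0.42614489793777466)
pan top z at handle 0.09585317787840755 at lead 0.09737944410069853 slopes deg [ 0.4372 -0.0378]
```

View pics/w3.png

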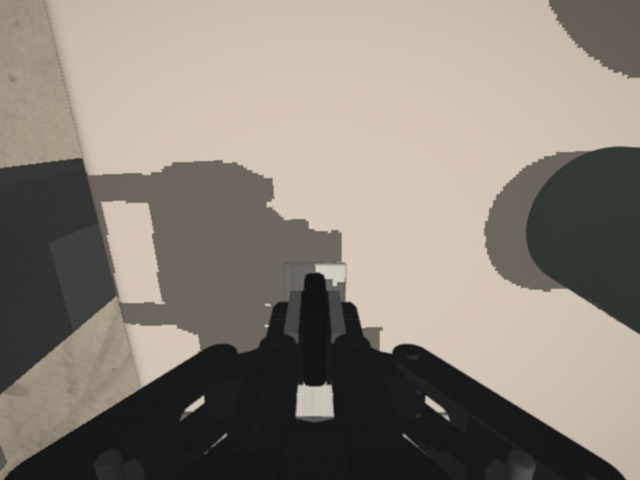

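The wrist view is blocked by the gripper: only the handle at (315,330) and the tongue show. I'll check sag and alignment with the two fixed cameras.

```bash
cat > look2.py <<'E'
from h import *
import sys
np.set_printoptions(precision=4,suppress=True)
a=np.radians(-2.7); ex=np.array([np.sin(a),-np.cos(a)]); ey=np.array([np.cos(a),np.sin(a)]); O=np.array([.4719,-.2270])
s=observe(); p=np.array(s["position"][:2])-O; tx=p@ex; print("tcp rack",tx,p@ey,s["position"][2],"F rack",np.array(s["ft_force"][:2])@ex,np.array(s["ft_force"][:2])@ey,s["ft_force"][2])
for c in("scene","side"):
    im,d,P=snap(c); n=sys.argv[1]; np.savez(f"/tmp/{n}{c}.npz",im=im,P=P,d=d); cv2.imwrite(f"pics/{n}{c}.png",cv2.resize(im[150:350,200:500,::-1],None,fx=2.5,fy=2.5))
    Q=P[d>0]; q=np.c_[(Q[:,:2]-O)@ex,(Q[:,:2]-O)@ey,Q[:,2]]
    zu=s["position"][2]-.0129+.004
    q=q[(q[:,0]>tx+.06)&(q[:,0]<min(tx+.215,-.095))&(abs(q[:,1])<.085)&(abs(q[:,2]-zu)<.02)]
    if len(q)<30: print(c,len(q)); continue
    r=cv2.minAreaRect(q[:,:2].astype(np.float32))
    i=q[(q[:,0]>tx+.08)&(q[:,0]<tx+.19)&(abs(q[:,1])<.065)]
    A=np.c_[i[:,0]-tx,i[:,1],np.ones(len(i))]; z=i[:,2]
    for _ in range(3):
        k=np.linalg.lstsq(A,z,rcond=None)[0]; e=abs(A@k-z); j=e<2.5*np.median(e)+1e-4; A=A[j]; z=z[j]
    print(c,len(q),"x",np.percentile(q[:,0],[.5,99.5]),"y",np.percentile(q[:,1],[.5,99.5]),r,"pan top at 71/201:",k[2]+.071*k[0],k[2]+.201*k[0],"roll deg",np.degrees(k[1]))
E
python3 look2.py a
```

```text
tcp rack -0.3115561325454218 -0.00043207189640406693 0.10528843567703083 F rack -0.15581511645937898 -0.10657679053678455 -1.7956608501935243
scene 1507 x [-0.249  -0.1097] y [-0.0784  0.0734] ((-0.17995503544807434, -0.0016055181622505188), (0.14275826513767242, 0.15539932250976562), 0.058615054935216904) pan top at 71/201: 0.09722704761700882 0.09721365463800086 roll deg 0.031317495068503225
side 711 x [-0.2401 -0.1069] y [-0.0749  0.0736] ((-0.1785762757062912, 0.00012940913438796997), (0.1455971896648407, 0.1512955278158188), 0.41100621223449707) pan top at 71/201: 0.09458571689022725 0.09422808212029715 roll deg 0.028671699811960827
```

Call:
move_arm(
  jaw=[0.5, 0.5, 0.5, 0.5, 0.5, 0.5, 0.5, 0.5, 0.5, 0.5],
  dp=[
    [-0.5, 0.05, 0],
    [-0.6, 0, 0],
    [-0.6, 0, 0],
    [-0.6, 0, 0],
    [-0.6, 0, 0],
    [-0.6, 0, 0],
    [-0.6, 0, 0],
    [-0.5, 0, 0],
    [-0.4, 0, 0],
    [0, 0, 0],
  ],
  turn=[
    [0, 0, 0],
    [0, 0, 0],
    [0, 0, 0],
    [0, 0, 0],
    [0, 0, 0],
    [0, 0, 0],
    [0, 0, 0],
    [0, 0, 0],
    [0, 0, 0],
    [0, 0, 0],
  ],
)

```text
time_s: 7.88
position: [0.4846, 0.0334, 0.1053]
tool_rot: [[0.048, 0.999, 0.0], [0.999, -0.048, -0.0], [-0.0, 0.0, -1.0]]
ft_force: [0.7, 0.1, -2.6]
grip_width: 0.0088
gripper_force: 97.5
```

```bash
python3 look2.py b
```

```text
tcp rack -0.26067757480005543 0.0004416278117578218 0.10534511650908927 F rack -0.13981103631945466 0.7060465445149262 -2.6324060651418337
scene 953 x [-0.1969 -0.0957] y [-0.0777  0.0741] ((-0.1478845626115799, -0.0020210519433021545), (0.15438541769981384, 0.10547300428152084), 89.95924377441406) pan top at 71/201: 0.09722658842269027 0.09761356998391248 roll deg 0.10976607211765631
side 468 x [-0.1953 -0.0953] y [-0.0737  0.0739] ((-0.1478593796491623, 0.0032233893871307373), (0.15450476109981537, 0.10543513298034668), 89.89635467529297) pan top at 71/201: 0.09501698422046603 0.0940248489911287 roll deg -0.14715011226784572
```

View pics/bscene.png

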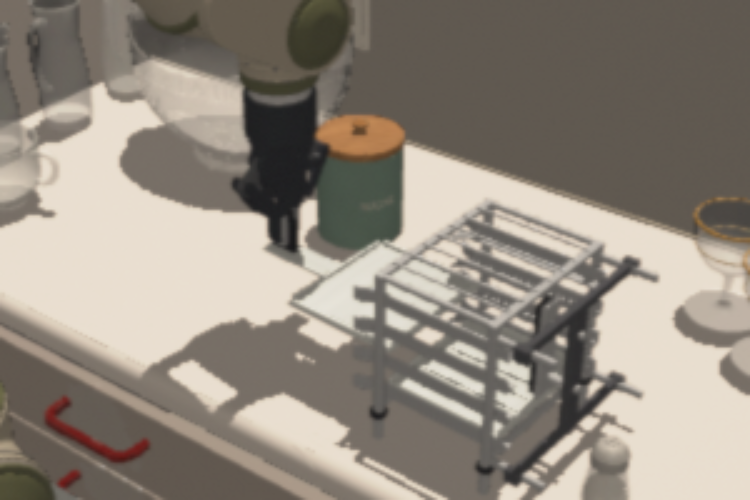

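The pan's leading edge is now between the lead-ins of the second pair (around (400,320) in the crop), above the plain sheet at (460,375), and nothing is touching. Moving on.

Call:
move_arm(
  jaw=[0.5, 0.5, 0.5, 0.5, 0.5, 0.5, 0.5, 0.5],
  dp=[
    [-0.4, 0, 0],
    [-0.5, 0, 0],
    [-0.6, 0, 0],
    [-0.6, 0, 0],
    [-0.6, 0, 0],
    [-0.5, 0, 0],
    [-0.4, 0, 0],
    [0, 0, 0],
  ],
  turn=[
    [0, 0, 0],
    [0, 0, 0],
    [0, 0, 0],
    [0, 0, 0],
    [0, 0, 0],
    [0, 0, 0],
    [0, 0, 0],
    [0, 0, 0],
  ],
)

```text
time_s: 8.65
position: [0.4829, -0.0026, 0.1053]
tool_rot: [[0.048, 0.999, 0.0], [0.999, -0.048, -0.0], [-0.0, 0.0, -1.0]]
ft_force: [-0.8, -0.3, -2.3]
grip_width: 0.0086
gripper_force: 97.5
```

Call:
move_arm(
  jaw=[0.5, 0.5, 0.5, 0.5, 0.5, 0.5, 0.5, 0.5, 0.5, 0.5],
  dp=[
    [-0.4, 0, 0],
    [-0.5, 0, 0],
    [-0.6, 0, 0],
    [-0.6, 0, 0],
    [-0.6, 0, 0],
    [-0.6, 0, 0],
    [-0.5, 0, 0],
    [-0.4, 0, 0],
    [-0.2, 0, 0],
    [0, 0, 0],
  ],
  turn=[
    [0, 0, 0],
    [0, 0, 0],
    [0, 0, 0],
    [0, 0, 0],
    [0, 0, 0],
    [0, 0, 0],
    [0, 0, 0],
    [0, 0, 0],
    [0, 0, 0],
    [0, 0, 0],
  ],
)

```text
time_s: 9.48
position: [0.4808, -0.0462, 0.1053]
tool_rot: [[0.048, 0.999, -0.0], [0.999, -0.048, -0.0], [-0.0, -0.0, -1.0]]
ft_force: [0.7, 1.1, -2.1]
grip_width: 0.0088
gripper_force: 97.5
```

Call:
move_arm(
  jaw=[0.5, 0.5, 0.5, 0.5, 0.5, 0.5],
  dp=[
    [0, 0, 0.1],
    [0, 0, 0.1],
    [0, 0, 0.1],
    [0, 0, 0.1],
    [0, 0, 0.1],
    [0, 0, 0],
  ],
  turn=[
    [0, 0, 0],
    [0, 0, 0],
    [0, 0, 0],
    [0, 0, 0],
    [0, 0, 0],
    [0, 0, 0],
  ],
)

```text
time_s: 9.98
position: [0.4807, -0.0456, 0.1001]
tool_rot: [[0.047, 0.999, -0.0], [0.999, -0.047, 0.0], [0.0, -0.0, -1.0]]
ft_force: [-0.3, -0.2, -1.6]
grip_width: 0.0085
gripper_force: 97.5
```

Call:
move_arm(
  jaw=[0.5, 0.5, 0.5],
  dp=[
    [0, 0, 0.05],
    [0, 0, 0.05],
    [0, 0, 0],
  ],
  turn=[
    [0, 0, 0],
    [0, 0, 0],
    [0, 0, 0],
  ],
)

```text
time_s: 10.23
position: [0.4808, -0.0457, 0.0992]
tool_rot: [[0.047, 0.999, -0.0], [0.999, -0.047, 0.0], [0.0, -0.0, -1.0]]
ft_force: [-0.3, -1.0, -2.7]
grip_width: 0.0084
gripper_force: 97.5
```

Call:
move_arm(
  jaw=[0.5, 0.5],
  dp=[
    [0, 0, 0.05],
    [0, 0, 0],
  ],
  turn=[
    [0, 0, 0],
    [0, 0, 0],
  ],
)

```text
time_s: 10.4
position: [0.4808, -0.0458, 0.0988]
tool_rot: [[0.047, 0.999, -0.0], [0.999, -0.047, 0.0], [0.0, -0.0, -1.0]]
ft_force: [0.6, -0.1, -2.5]
grip_width: 0.0085
gripper_force: 97.5
```

Call:
move_arm(
  jaw=[0.5, 0.5],
  dp=[
    [0, 0, 0.05],
    [0, 0, 0],
  ],
  turn=[
    [0, 0, 0],
    [0, 0, 0],
  ],
)

```text
time_s: 10.57
position: [0.4808, -0.0458, 0.0983]
tool_rot: [[0.047, 0.999, 0.0], [0.999, -0.047, -0.0], [-0.0, 0.0, -1.0]]
ft_force: [-0.8, -0.0, -1.6]
grip_width: 0.0082
gripper_force: 97.5
```

Call:
move_arm(
  jaw=[0.5, 0.5],
  dp=[
    [0, 0, 0.05],
    [0, 0, 0],
  ],
  turn=[
    [0, 0, 0],
    [0, 0, 0],
  ],
)

```text
time_s: 10.73
position: [0.4809, -0.0458, 0.0979]
tool_rot: [[0.047, 0.999, 0.0], [0.999, -0.047, -0.0], [-0.0, 0.0, -1.0]]
ft_force: [-0.0, 1.1, -0.2]
grip_width: 0.0088
gripper_force: 97.6
```

Call:
move_arm(
  jaw=[0.5, 0.5],
  dp=[
    [0, 0, 0.04],
    [0, 0, 0],
  ],
  turn=[
    [0, 0, 0],
    [0, 0, 0],
  ],
)

```text
time_s: 10.9
position: [0.4809, -0.0458, 0.0976]
tool_rot: [[0.047, 0.999, 0.0], [0.999, -0.047, -0.0], [-0.0, 0.0, -1.0]]
ft_force: [0.0, 1.7, 0.4]
grip_width: 0.0087
gripper_force: 97.9
```

Call:
move_arm(
  jaw=[0.5, 0.5, 0.5, 0.5, 0.5, 0.5, 0.5, 0.5, 0.5],
  dp=[
    [-0.2, 0, -0.03],
    [-0.3, 0, 0],
    [-0.4, 0, 0],
    [-0.4, 0, 0],
    [-0.3, 0, 0],
    [-0.3, 0, 0],
    [-0.2, 0, 0],
    [-0.1, 0, 0],
    [0, 0, 0],
  ],
  turn=[
    [0, 0, 0],
    [0, 0, 0],
    [0, 0, 0],
    [0, 0, 0],
    [0, 0, 0],
    [0, 0, 0],
    [0, 0, 0],
    [0, 0, 0],
    [0, 0, 0],
  ],
)

```text
time_s: 11.65
position: [0.4798, -0.0681, 0.0977]
tool_rot: [[0.047, 0.999, 0.0], [0.999, -0.047, -0.0], [-0.0, 0.0, -1.0]]
ft_force: [-0.6, -1.1, 0.3]
grip_width: 0.0087
gripper_force: 97.9
```

Call:
move_arm(
  jaw=[0.5, 0.5, 0.5, 0.5],
  dp=[
    [-0.1, 0, 0],
    [-0.1, 0, 0],
    [-0.1, 0, 0],
    [0, 0, 0],
  ],
  turn=[
    [0, 0, 0],
    [0, 0, 0],
    [0, 0, 0],
    [0, 0, 0],
  ],
)

```text
time_s: 11.98
position: [0.4797, -0.0709, 0.0978]
tool_rot: [[0.047, 0.999, 0.0], [0.999, -0.047, -0.0], [-0.0, 0.0, -1.0]]
ft_force: [-1.1, 0.1, 0.1]
grip_width: 0.0083
gripper_force: 97.9
```

Call:
move_arm(
  jaw=[0.5, 0.5, 0.5, 0.5],
  dp=[
    [-0.1, 0, 0],
    [-0.1, 0, 0],
    [-0.1, 0, 0],
    [0, 0, 0],
  ],
  turn=[
    [0, 0, 0],
    [0, 0, 0],
    [0, 0, 0],
    [0, 0, 0],
  ],
)

```text
time_s: 12.32
position: [0.4795, -0.0739, 0.0977]
tool_rot: [[0.047, 0.999, 0.0], [0.999, -0.047, -0.0], [-0.0, 0.0, -1.0]]
ft_force: [-0.4, 0.4, 0.6]
grip_width: 0.0086
gripper_force: 97.9
```

Call:
move_arm(
  jaw=[0.5, 0.5, 0.5],
  dp=[
    [-0.1, 0, 0],
    [-0.1, 0, 0],
    [0, 0, 0],
  ],
  turn=[
    [0, 0, 0],
    [0, 0, 0],
    [0, 0, 0],
  ],
)

```text
time_s: 12.57
position: [0.4794, -0.076, 0.0977]
tool_rot: [[0.047, 0.999, -0.0], [0.999, -0.047, -0.0], [-0.0, -0.0, -1.0]]
ft_force: [0.4, 0.9, 0.8]
grip_width: 0.0086
gripper_force: 97.9
```

Call:
move_arm(
  jaw=[0.5, 0.5, 0.5],
  dp=[
    [-0.1, 0, 0],
    [-0.1, 0, 0],
    [0, 0, 0],
  ],
  turn=[
    [0, 0, 0],
    [0, 0, 0],
    [0, 0, 0],
  ],
)

```text
time_s: 12.82
position: [0.4793, -0.0779, 0.0977]
tool_rot: [[0.047, 0.999, 0.0], [0.999, -0.047, -0.0], [-0.0, 0.0, -1.0]]
ft_force: [-0.2, 0.3, 0.3]
grip_width: 0.0087
gripper_force: 98.0
```

Call:
move_arm(
  jaw=[0.5, 0.5, 0.5],
  dp=[
    [-0.1, 0, 0],
    [-0.1, 0, 0],
    [0, 0, 0],
  ],
  turn=[
    [0, 0, 0],
    [0, 0, 0],
    [0, 0, 0],
  ],
)

```text
time_s: 13.07
position: [0.4792, -0.0799, 0.0977]
tool_rot: [[0.047, 0.999, -0.0], [0.999, -0.047, -0.0], [-0.0, -0.0, -1.0]]
ft_force: [0.8, 0.8, 0.9]
grip_width: 0.0085
gripper_force: 98.0
```

Call:
move_arm(
  jaw=[0.5, 0.5, 0.5],
  dp=[
    [-0.1, 0, 0],
    [-0.1, 0, 0],
    [0, 0, 0],
  ],
  turn=[
    [0, 0, 0],
    [0, 0, 0],
    [0, 0, 0],
  ],
)

```text
time_s: 13.32
position: [0.4791, -0.0818, 0.0978]
tool_rot: [[0.047, 0.999, 0.0], [0.999, -0.047, 0.0], [0.0, 0.0, -1.0]]
ft_force: [0.4, 0.7, 2.1]
grip_width: 0.0086
gripper_force: 98.0
```

Call:
move_arm(
  jaw=[0.5, 0.5, 0.5],
  dp=[
    [-0.1, 0, 0],
    [-0.1, 0, 0],
    [0, 0, 0],
  ],
  turn=[
    [0, 0, 0],
    [0, 0, 0],
    [0, 0, 0],
  ],
)

```text
time_s: 13.57
position: [0.4789, -0.083, 0.0977]
tool_rot: [[0.047, 0.999, -0.0], [0.999, -0.047, 0.002], [0.002, -0.0, -1.0]]
ft_force: [0.3, 5.6, 2.0]
grip_width: 0.0085
gripper_force: 98.3
```

Call:
move_arm(
  jaw=[0.5, 0.5, 0.5],
  dp=[
    [-0.1, 0, 0],
    [-0.1, 0, 0],
    [0, 0, 0],
  ],
  turn=[
    [0, 0, 0],
    [0, 0, 0],
    [0, 0, 0],
  ],
)

```text
time_s: 13.82
position: [0.4788, -0.0848, 0.0977]
tool_rot: [[0.047, 0.999, -0.0], [0.999, -0.047, 0.002], [0.002, -0.0, -1.0]]
ft_force: [0.1, 7.2, 2.7]
grip_width: 0.0086
gripper_force: 98.3
```

Call:
move_arm(
  jaw=[0.5, 0.5, 0.5],
  dp=[
    [-0.1, 0, 0],
    [-0.1, 0, 0],
    [0, 0, 0],
  ],
  turn=[
    [0, 0, 0],
    [0, 0, 0],
    [0, 0, 0],
  ],
)

```text
time_s: 14.07
position: [0.4787, -0.0868, 0.0977]
tool_rot: [[0.047, 0.999, -0.0], [0.999, -0.047, 0.002], [0.002, -0.0, -1.0]]
ft_force: [-0.2, 8.0, 2.5]
grip_width: 0.0086
gripper_force: 98.3
```

Call:
move_arm(
  jaw=[0.5, 0.5, 0.5],
  dp=[
    [-0.1, 0, 0],
    [-0.05, 0, 0],
    [0, 0, 0],
  ],
  turn=[
    [0, 0, 0],
    [0, 0, 0],
    [0, 0, 0],
  ],
)

```text
time_s: 14.32
position: [0.4786, -0.0883, 0.0977]
tool_rot: [[0.047, 0.999, -0.0], [0.999, -0.047, 0.002], [0.002, -0.0, -1.0]]
ft_force: [-0.2, 8.3, 3.1]
grip_width: 0.0091
gripper_force: 98.3
```

Call:
move_arm(
  jaw=[0.5, 0.5, 0.5],
  dp=[
    [-0.05, 0, 0],
    [-0.05, 0, 0],
    [0, 0, 0],
  ],
  turn=[
    [0, 0, 0],
    [0, 0, 0],
    [0, 0, 0],
  ],
)

```text
time_s: 14.57
position: [0.4785, -0.0892, 0.0977]
tool_rot: [[0.047, 0.999, -0.0], [0.999, -0.047, 0.002], [0.002, -0.0, -1.0]]
ft_force: [0.4, 7.9, 2.8]
grip_width: 0.009
gripper_force: 98.3
```

Call:
move_arm(
  jaw=[0.5, 0.5],
  dp=[
    [-0.05, 0, 0],
    [0, 0, 0],
  ],
  turn=[
    [0, 0, 0],
    [0, 0, 0],
  ],
)

```text
time_s: 14.73
position: [0.4785, -0.0897, 0.0977]
tool_rot: [[0.047, 0.999, -0.0], [0.999, -0.047, 0.002], [0.002, -0.0, -1.0]]
ft_force: [-0.2, 7.8, 4.1]
grip_width: 0.0086
gripper_force: 98.3
```

Call:
move_arm(
  jaw=[0.5, 0.5],
  dp=[
    [-0.05, 0, 0],
    [0, 0, 0],
  ],
  turn=[
    [0, 0, 0],
    [0, 0, 0],
  ],
)

```text
time_s: 14.9
position: [0.4785, -0.0899, 0.0977]
tool_rot: [[0.047, 0.999, -0.0], [0.999, -0.047, 0.002], [0.002, -0.0, -1.0]]
ft_force: [0.5, 9.4, 3.5]
grip_width: 0.0083
gripper_force: 98.5
```

Call:
move_arm(
  jaw=[0.5, 0.5],
  dp=[
    [-0.05, 0, 0],
    [0, 0, 0],
  ],
  turn=[
    [0, 0, 0],
    [0, 0, 0],
  ],
)

```text
time_s: 15.07
position: [0.4785, -0.0899, 0.0977]
tool_rot: [[0.047, 0.999, -0.0], [0.999, -0.047, 0.003], [0.003, -0.0, -1.0]]
ft_force: [1.2, 12.3, 4.2]
grip_width: 0.0086
gripper_force: 98.6
```

Call:
move_arm(
  jaw=[0.5, 0.5],
  dp=[
    [-0.03, 0, 0],
    [0, 0, 0],
  ],
  turn=[
    [0, 0, 0],
    [0, 0, 0],
  ],
)

```text
time_s: 15.23
position: [0.4785, -0.09, 0.0977]
tool_rot: [[0.047, 0.999, -0.0], [0.999, -0.047, 0.004], [0.004, -0.0, -1.0]]
ft_force: [1.6, 14.4, 5.2]
grip_width: 0.0084
gripper_force: 98.6
```

Call:
move_arm(
  jaw=[0.5, 0.5, 0.5],
  dp=[
    [0.1, 0, 0],
    [0.05, 0, 0],
    [0, 0, 0],
  ],
  turn=[
    [0, 0, 0],
    [0, 0, 0],
    [0, 0, 0],
  ],
)

```text
time_s: 15.48
position: [0.4785, -0.0899, 0.0977]
tool_rot: [[0.047, 0.999, -0.0], [0.999, -0.047, 0.001], [0.001, -0.001, -1.0]]
ft_force: [-1.1, 7.5, 3.5]
grip_width: 0.0086
gripper_force: 98.4
```

Call:
move_arm(
  jaw=[1.5, 2.5, 4, 5, 5, 5, 5],
  dp=[
    [0, 0, 0],
    [0, 0, 0],
    [0, 0, 0],
    [0, 0, 0],
    [0, 0, 0],
    [0, 0, 0],
    [0, 0, 0],
  ],
  turn=[
    [0, 0, 0],
    [0, 0, 0],
    [0, 0, 0],
    [0, 0, 0],
    [0, 0, 0],
    [0, 0, 0],
    [0, 0, 0],
  ],
)

```text
time_s: 16.07
position: [0.4787, -0.0906, 0.0977]
tool_rot: [[0.047, 0.999, -0.0], [0.999, -0.047, -0.0], [-0.0, -0.0, -1.0]]
ft_force: [0.4, -0.4, 0.3]
grip_width: 0.0497
gripper_force: 0.0
```

```bash
python3 look2.py c
```

```text
tcp rack -0.13656931858515034 0.00036452977472280256 0.09769711557826014 F rack 0.383060284887906 0.44281022636465517 0.28917906207530675
scene 0
side 0
```

Call:
move_arm(
  jaw=[5, 5, 5, 5, 5, 5, 5, 5, 5, 5, 5, 5],
  dp=[
    [0, 0, -0.5],
    [0, 0, -1],
    [0, 0, -1.5],
    [0, 0, -2],
    [0, 0, -2],
    [0, 0, -2],
    [0.5, 0, -2],
    [2, 0, -2],
    [2.5, 0, -1.5],
    [2.5, 0, -1],
    [1, 0, 0],
    [0, 0, 0],
  ],
  turn=[
    [0, 0, 0],
    [0, 0, 0],
    [0, 0, 0],
    [0, 0, 0],
    [0, 0, 0],
    [0, 0, 0],
    [0, 0, 0],
    [0, 0, 0],
    [0, 0, 0],
    [0, 0, 0],
    [0, 0, 0],
    [0, 0, 0],
  ],
)

```text
time_s: 17.17
position: [0.4826, -0.0041, 0.2532]
tool_rot: [[0.044, 0.999, 0.001], [0.999, -0.044, -0.0], [-0.0, 0.001, -1.0]]
ft_force: [0.4, -0.8, 0.1]
grip_width: 0.0504
gripper_force: 0.0
```

Run:
```python
from h import *
np.set_printoptions(precision=4,suppress=True)
im,d,P=snap("wrist"); s,_,_=snap("scene"); a=np.radians(-2.7); ex=np.array([np.sin(a),-np.cos(a)]); ey=np.array([np.cos(a),np.sin(a)]); O=np.array([.4719,-.2270])
Q=P[d>0]; q=np.c_[(Q[:,:2]-O)@ex,(Q[:,:2]-O)@ey,Q[:,2]]
h=q[(q[:,0]>-.17)&(q[:,0]<-.1)&(abs(q[:,1])<.03)&(q[:,2]>.118)&(q[:,2]<.14)]; print("handle",cv2.minAreaRect(h[:,:2].astype(np.float32)),np.median(h,0))
p=q[(q[:,0]>-.06)&(q[:,0]<.055)&(abs(q[:,1])<.06)&(q[:,2]>.08)&(q[:,2]<.1)]
A=np.c_[p[:,:2],np.ones(len(p))]; k=np.linalg.lstsq(A,p[:,2],rcond=None)[0]; print(len(p),"pan z",k[2],"tilt deg",np.degrees(k[:2]))
b=cv2.resize(s[150:350,200:500],None,fx=1.33,fy=1.33)
w=im[100:480,150:490]; b=cv2.resize(b,(400,267)); w=cv2.resize(w,(400,447))
c=np.zeros((447,800,3),np.uint8); c[:267,:400]=b; c[:,400:]=w; cv2.imwrite("pics/end.png",c[...,::-1])
```

```text
handle ((-0.13626724481582642, 0.000993566121906042), (0.033312950283288956, 0.008996892720460892), 0.11920289695262909) [-0.1396  0.001   0.1286]
5202 pan z 0.0893320029991358 tilt deg [-0.0204 -0.0324]
```

View pics/end.png

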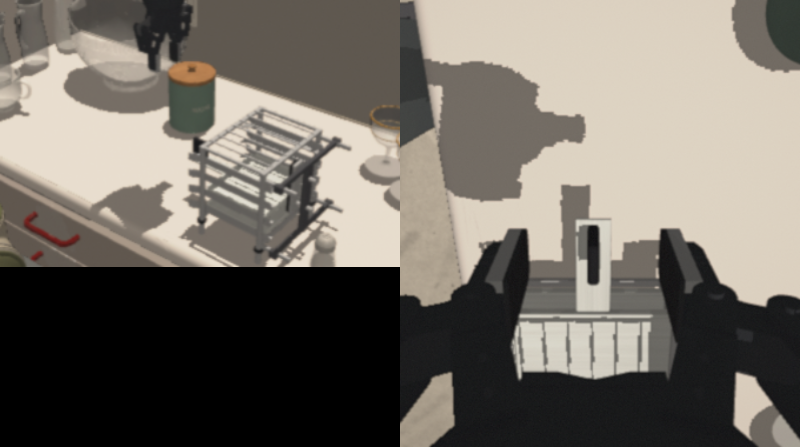

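The sheet lies flat at the second level (pan top z 0.089, tilt about 0.03°). The handle at (592,255) is free, and the canister and mill are where they were.

```bash
python3 -c "
from rig import ticket
print(ticket.close_job())"
```

```text
the job is handed in; nothing more can be done
None
```

The sheet is lying flat on the second rail pair, pushed in until the buffer stopped moving (wrist force peaked at 14.4 N, slightly over the 14 N "gentle" limit), then released; the job was handed in after about 17 s, with no verdict returned.

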